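# Hand over a medicine carton and turn the swivel sign

### The job

Put the long medicine carton, standing as it is now, into the hand-over lane and slide it in under the roof until it is fully home against the stop at the far end. Then spin the swivel sign half a turn on its post, so that the face with the cross looks away from the robot, to the collecting side, square with its foot. Leave the other things on the counter where they are.

Things in the scene. Friction and masses are not known exactly. Their poses are not given: they have to be found in the camera images.
- lane: Hand-over lane fixed to the counter, no floor: the carton slides on the counter top. Origin on the counter in mid lane; x runs along it to its far end (away from the robot), y left, z up. Near part, open above: two rails 64 mm apart inside, 8 mm thick, 20 mm high, from x = -117 to +28 mm; before them, out to x = -146 mm, flared lead-ins as high widen the mouth.
- lane_roof (a point): Middle of the near edge of the roof's underside, 88 mm up, at lane x = +28 mm. From here to the far end (x = +117 mm) side walls carry a flat grey sheet-metal roof: roof top at 94 mm, 80 mm wide outside.
- lane_stop (a point): Foot of the near face of the stop, a bar 25 mm high across the far end of the lane, at lane x = +107.5 mm. A carton that is home touches it; its centre is then at lane x = 47.5 mm and its near end still sticks out 40 mm from under the roof.
- carton: The long medicine carton, white, with grey stripes along its sides: 120 mm long (x) by 50 mm wide (y) by 75 mm high, loose, standing upright on the counter, about 0.16 kg. Origin at the centre of its underside. Either end may go first.
- stand: Foot of the swivel sign, fixed to the counter: a grey slab 80 mm (x) by 120 mm (y), 12 mm high, with an upright steel post in the middle. Origin on the counter under the post axis; +x points away from the robot, to the collecting side, z up.
- sign: The swivel sign: an upright white plate 130 mm wide (y), 10 mm thick (x), lower edge 65 mm, upper edge 165 mm above the counter, bare in its top 30 mm. Turns without end stops about the vertical post axis through its middle; stays where left (friction 0.04 N m). Origin on that axis, 57 mm up; +x points out of the face with the black cross, the other face has one level bar. Cross starts roughly towards the robot.
- cross_face (a point): Centre of the black cross (56 mm) on its face, 5 mm from the post axis and 107 mm above the counter.
- sign_top (a point): Middle of the sign's upper edge, on the post axis, 165 mm above the counter.
- jar: Bystander: small green screw jar, 46 mm across, 55 mm high, loose. Origin under its centre.
- stapler: Bystander: black stapler, 110 mm (x) by 32 mm by 41 mm high, loose. Origin under its centre.
- flat_box: Bystander: square flat box, 80 by 80 by 45 mm high, loose. Origin under its centre.
- bottle: Bystander: amber bottle, 60 mm across, 130 mm high, loose. Origin under its centre.
- tub: Bystander: wide grey tub with a lid, 84 mm across, 80 mm high, loose. Origin under its centre.
- cup: Bystander: white cup, 72 mm across, 90 mm high, loose. Origin under its centre.
- calculator: Bystander: black pocket calculator lying flat, 130 mm (x) by 70 mm by 12 mm, loose. Origin under its centre.
Not all that is in view belongs to the job. What is shaped like the carton but yellow is not meant.

How it is judged:
By the outcome, as a careful person would: the job done as asked, in the order asked, and still so for the second after the job is handed in, with the robot touching nothing.
It also fails if it takes over 72 s, if anything falls off the work surface, if the arm or the gripper's body presses on something with over 40 N, if the wrist force passes 120 N, or if a joint passes its speed limit or range.

### The arm

A 6-joint arm with a two-finger parallel gripper is mounted at the origin on the work surface. World frame = base frame: x ahead of the robot, y to its left, z up, the work surface at z = 0. Lengths are in m, angles in degrees, forces in N, time in s.
With the tool pointing down it reaches from about 0.325 to 0.775 m from the base axis. Payload 5.5 kg.
Tool frame: the origin (TCP) lies on the centre line of the jaws, within the pads' length; the fingertips stand 11 mm ahead of it and the grasp point (between the pads) lies 8 mm behind it (env.tip_reach is the distance from the TCP to the fingertips, in m); z points along the fingers, y is the direction in which the jaws open and shut (so a half turn about z gives the same grasp; the last joint's range is limited). The gripper opens to 88 mm and grips with 3 to 60 N. Pads are 20 mm wide; open, the fingers measure 115 mm over their backs; the gripper's body (75 mm by 178 mm) begins 61 mm behind the grasp point.
Start: joints at [-72.004, 5.22, 70.514, -0, 104.267, -3.249], TCP at [0.217, -0.559, 0.234] pointing down, gripper open.
Joint ranges: [-164.24, 164.24], [-49.07, 125.15], [9.68, 141.18], [-86.29, 266.29], [3.28, 154.24], [-151.56, 151.56]. Speed limits (degrees/s): [147.25, 147.25, 172.46, 180, 180, 180].

### API

Orientations are given as [roll, pitch, yaw] about the fixed x, y, z axes, in that order (R = Rz(yaw) Ry(pitch) Rx(roll)).
In Python, from station import env gives the robot as it stands.
- The arm moves only by the tool move_arm, never from a script. Its arguments are lists of equal length, an entry for each row: "fingers": the finger opening in mm, from 0 to 87.8; "offset": the shift along the tool's x, y, z in mm, a list of three; "twist": the turn about the tool's z in degrees. In form: {"fingers": [fingers, ...], "offset": [[dx, dy, dz], ...], "twist": [twist, ...]}. A call has 1 to 8 rows; each row is the pose to reach, as a shift and turn from the pose measured when the call began, along the tool's axes at that moment; what a row does not reach only later rows make up. A row lasts 1/8 s, in which the tool goes at most 62.5 mm and 10.7 degrees, less where a joint would pass 70% of its speed; a pose out of reach is approached as far as the arm can. A call with a gripper value outside its range is refused whole. The fingers move at their own pace and stop on an object; "force" is the grip in N (left out, the last holds). Time passes only in rows, so rows that repeat a pose let the fingers close. It gives the time, the measured TCP pose, the force and the opening at its end, in the units of the state.
- env.get_state(): the state, without advancing time (a new reading comes with each control period).
- env.grab_frame(name): name is "side" or "top" or "wrist"; returns (picture, depth): 400x640x3 uint8, red, green, blue; 400x640 float32, m along the optical axis (not along the pixel's ray), 0 where there is no reading.
- env.get_calibration(name): a dict with "fx", "fy", "cx", "cy" (pixels), "extrinsics" (4x4, takes a point from camera to world coordinates); the wrist camera has in their place "hand_eye" (4x4, takes a point from camera to tool coordinates, whose origin is the TCP and whose axes are the flange's). Camera axes: x right, y down, z forward; pixel columns grow to the right and rows downward; lengths in m; the calibration is good to about 2 mm. The wrist camera is an equidistant fisheye: a pixel r from the principal point sees the ray r / f radians off the axis. A picture is of the moment at which its call begins: read the wrist's pose just before it. get_calibration takes no time and is no camera call.
- env.sign_off(): hands the job in, once; it reports no verdict.
The state is a dict: "t": time; "joint_positions": joint angles; "dq": joint speeds; "joint_efforts": joint torques, N m; "eef_pos": TCP position; "tool_rot": TCP orientation; "ft_force": force on the tool from outside, world axes, zero at the start; "moment": the same for the moment, N m; "grip_width": opening from 0.0 (shut) to 1.0 (fully open).
Only numpy, scipy, OpenCV 4.12 (cv2) and the standard library are available. Lean on these libraries where they do the work, as an engineer would, in place of code of your own. Each camera call takes 0.05 s, during which the arm holds its last target. There are 200 camera calls.

## Working session

There is one attempt and no reset: what is moved stays moved. The work goes in short steps, Python scripts to look and compute and a tool call to move; the robot and the scene stay as the last step left them, time stands still between calls to the robot, and variables do not carry over. Pictures are saved under pics/ and viewed, about 8 in all and at most 12, crops included, and the job is handed in when it is done.

Besides the shell and the picture viewer there is one more tool, called as a command line: name --pt "numbers of a row" for each row, then --argument value for the rest. move_arm: Moves the arm, as the interface text tells. Its arguments: {"type":"object","properties":{"fingers":{"type":"array"},"offset":{"type":"array"},"twist":{"type":"array"},"force":{"type":"number"}},"required":["fingers","offset","twist"]}

```bash
mkdir -p pics; ls; python3 - <<'E'
from station import env
import cv2,numpy as np
for n in ("top","side"):
    p,d=env.grab_frame(n); cv2.imwrite(f"pics/{n}0.png",p[:,:,::-1]); np.save(f"pics/{n}0.npy",d)
    c=env.get_calibration(n); print(n,{k:np.round(v,3) for k,v in c.items()})
c=env.get_calibration("wrist");print({k:np.round(v,3) for k,v in c.items()})
print(env.get_state())
E
```

```text
pics
top {'fx': np.float64(431.583), 'fy': np.float64(431.583), 'cx': np.float64(324.03), 'cy': np.float64(202.039), 'extrinsics': array([[-1.500e-02, -9.910e-01,  1.300e-01,  4.100e-01],
       [-1.000e+00,  1.400e-02, -2.000e-03, -3.000e-03],
       [ 1.000e-03, -1.300e-01, -9.910e-01,  1.456e+00],
       [ 0.000e+00,  0.000e+00,  0.000e+00,  1.000e+00]])}
side {'fx': np.float64(411.259), 'fy': np.float64(411.259), 'cx': np.float64(321.716), 'cy': np.float64(198.634), 'extrinsics': array([[-0.989, -0.087,  0.123,  0.382],
       [-0.151,  0.595, -0.79 ,  1.064],
       [-0.005, -0.799, -0.601,  0.929],
       [ 0.   ,  0.   ,  0.   ,  1.   ]])}
{'fx': np.float64(309.707), 'fy': np.float64(309.707), 'cx': np.float64(316.943), 'cy': np.float64(200.218), 'hand_eye': array([[-0.001, -0.955, -0.297,  0.082],
       [ 1.   , -0.001,  0.   , -0.   ],
       [-0.   , -0.297,  0.955, -0.151],
       [ 0.   ,  0.   ,  0.   ,  1.   ]])}
{'t': 0.1, 'joint_positions': array([-7.20044859e+01,  5.25783864e+00,  7.05735983e+01,  2.74866361e-04,
        1.04263564e+02, -3.24959966e+00]), 'dq': array([-0.07668477, -0.10563263, -0.14482138, -0.02176234, -0.01560154,
       -0.00598088]), 'joint_efforts': array([ 3.52173716e-03, -4.47855699e+01, -4.07572031e+01,  7.01064407e-02,
        2.83875363e-02, -1.22345405e-04]), 'eef_pos': array([ 0.21733683, -0.55901431,  0.23264351]), 'tool_rot': array([-1.79905167e+02, -5.65129272e-03,  2.12451766e+01]), 'ft_force': array([ 0.56557896,  0.20409199, -0.62700123]), 'moment': array([-0.03020159, -0.00424534, -0.00528161]), 'grip_width': 1.0035842013998268}
```

View pics/top0.png

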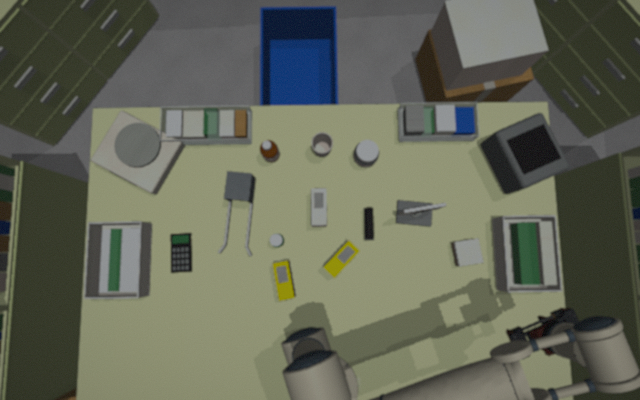

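View pics/side0.png

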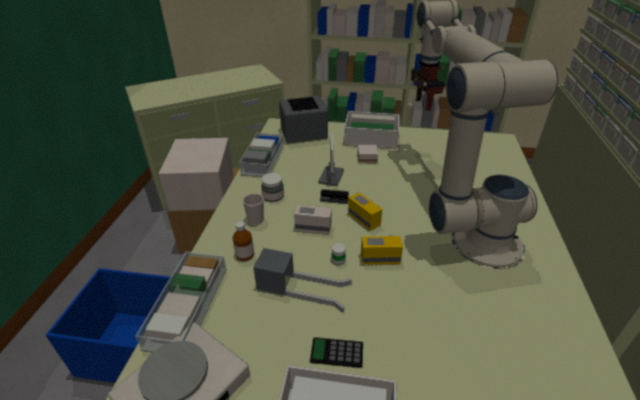

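The top view shows the white striped carton at (318,207). The two yellow look-alikes are at (341,258) and (284,280), and they are ruled out by colour. The lane roof is at (239,186), with its rails running down to (222,250) and (250,253). The sign is at about (418,210). Next I'll measure these and take one enlarged crop to confirm.

```bash
cat > h.py <<'E'
import numpy as np,cv2
from station import env
from scipy.spatial.transform import Rotation as R
def cloud(n,d):
    c=env.get_calibration(n); v,u=np.mgrid[:400,:640].astype(float)
    P=np.stack([(u-c['cx'])/c['fx']*d,(v-c['cy'])/c['fy']*d,d],-1)
    E=c['extrinsics']; return P@E[:3,:3].T+E[:3,3]
def ray(n,uv,z):
    """pixels of a fixed camera -> points on plane at height z"""
    c=env.get_calibration(n);E=c['extrinsics'];uv=np.atleast_2d(uv).astype(float)
    D=np.c_[(uv[:,0]-c['cx'])/c['fx'],(uv[:,1]-c['cy'])/c['fy'],np.ones(len(uv))]@E[:3,:3].T
    return E[:3,3]+D*((z-E[2,3])/D[:,2])[:,None]
def tool(s):
    T=np.eye(4);T[:3,:3]=R.from_euler('xyz',s['tool_rot'],degrees=True).as_matrix();T[:3,3]=s['eef_pos'];return T
def wrist():
    s=env.get_state();p,d=env.grab_frame('wrist');return s,p,d
def wray(s,uv,z):
    c=env.get_calibration('wrist');E=tool(s)@c['hand_eye'];uv=np.atleast_2d(uv).astype(float)
    a=uv-[c['cx'],c['cy']];r=np.hypot(*a.T)+1e-9;th=r/c['fx']
    D=np.c_[a/r[:,None]*np.sin(th)[:,None],np.cos(th)]@E[:3,:3].T
    return E[:3,3]+D*((z-E[2,3])/D[:,2])[:,None]
def wpix(s,P):
    c=env.get_calibration('wrist');E=np.linalg.inv(tool(s)@c['hand_eye']);P=np.atleast_2d(P)@E[:3,:3].T+E[:3,3]
    rr=np.hypot(P[:,0],P[:,1]);th=np.arctan2(rr,P[:,2]);return P[:,:2]/rr[:,None]*(th*c['fx'])[:,None]+[c['cx'],c['cy']]
E
python3 - <<'E'
from h import *
im=cv2.imread('pics/top0.png');d=np.load('pics/top0.npy');X=cloud('top',d)
def seg(name,box,lo,hi,z):
    u0,v0,u1,v1=box;m=np.zeros((400,640),np.uint8)
    m[v0:v1,u0:u1]=((X[v0:v1,u0:u1,2]>lo)&(X[v0:v1,u0:u1,2]<hi))
    k,l,st,ce=cv2.connectedComponentsWithStats(m)
    for i in range(1,k):
        if st[i,4]<20: continue
        v,u=np.nonzero(l==i);w=ray('top',np.c_[u,v],z)[:,:2].astype(np.float32)
        r=cv2.minAreaRect(w);print(name,st[i,4],'z',round(float(np.median(X[v,u,2])),3),'c',np.round(r[0],4),'sz',np.round(r[1],3),'ang',round(r[2],1))
seg('carton',(300,175,335,240),.06,.09,.075)
seg('roof',(215,165,262,212),.08,.105,.094)
seg('rails',(210,198,262,262),.008,.035,.02)
seg('sign',(385,190,455,235),.1,.18,.165)
seg('stand',(385,190,455,235),.006,.03,.012)
seg('yellow',(265,235,365,305),.05,.1,.075)
seg('jar',(262,228,292,255),.03,.07,.055)
seg('stapler',(355,200,380,245),.02,.06,.041)
a=cv2.resize(im[165:305,210:460],None,fx=3.2,fy=3.2,interpolation=cv2.INTER_CUBIC);cv2.imwrite('pics/crop1.png',a)
E
```

```text
carton 561 z 0.073 c [0.5763 0.0117] sz [0.049 0.117] ang 89.2
roof 712 z 0.093 c [0.645  0.2677] sz [0.082 0.091] ang 83.8
rails 166 z 0.018 c [0.5199 0.2436] sz [0.019 0.193] ang 88.2
rails 166 z 0.018 c [0.522  0.3201] sz [0.022 0.181] ang 79.8
sign 217 z 0.161 c [ 0.5547 -0.3052] sz [0.015 0.14 ] ang 8.6
stand 590 z 0.01 c [ 0.5577 -0.3099] sz [0.12 0.08] ang 83.4
yellow 110 z 0.053 c [0.4704 0.1486] sz [0.038 0.035] ang 89.2
yellow 603 z 0.073 c [ 0.4084 -0.0597] sz [0.05 0.12] ang 45.8
yellow 631 z 0.074 c [0.3441 0.1244] sz [0.12  0.052] ang 10.1
jar 136 z 0.053 c [0.4729 0.1508] sz [0.039 0.039] ang 89.9
stapler 266 z 0.038 c [ 0.5263 -0.1547] sz [0.102 0.028] ang 1.2
```

View pics/crop1.png

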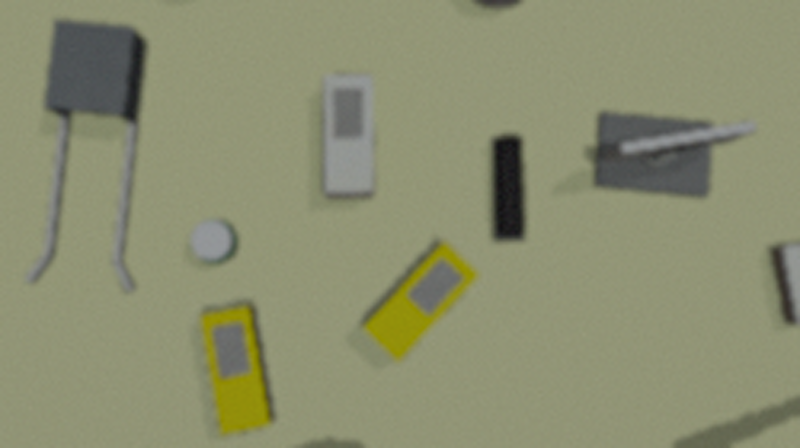

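The crop confirms the white carton with grey print at crop (348,135), yaw about −1°. The lane is to its left and the sign and stand to its right; the yellow boxes are not meant. I'll move above the carton.

```bash
cat >> h.py <<'E'
def go(x,y,z,yaw,s=None):
    s=s or env.get_state();T=tool(s);o=T[:3,:3].T@(np.array([x,y,z])-T[:3,3])*1000
    print('offset',np.round(o,1),'twist',round((s['tool_rot'][2]-yaw+180)%360-180,1),'t',round(s['t'],2))
E
python3 -c "
from h import *
go(.54,.012,.234,-.8)"
```

```text
offset [ 507.6 -415.3   -0.6] twist 22.0 t 0.1
```

move_arm --fingers '[87,87,87,87,87,87,87,87]' --pt "40 -32 0" --pt "80 -65 0" --pt "120 -98 0" --pt "160 -131 0" --pt "200 -164 0" --pt "240 -196 0" --pt "280 -229 0" --pt "320 -262 0" --twist '[3,6,9,12,15,18,20,22]'

```text
t: 1.1
eef_pos: [0.4211, -0.1972, 0.2327]
tool_rot: [-179.9, 0.1, -0.8]
ft_force: [0.8, 0.1, -0.2]
grip_width: 0.993
```

```bash
python3 -c "
from h import *
go(.54,.012,.234,-.8)"
```

```text
offset [ 115.9 -210.9   -1. ] twist -0.0 t 1.1
```

move_arm --fingers '[87,87,87,87,87,87,87]' --pt "23 -42 0" --pt "46 -84 0" --pt "69 -126 0" --pt "92 -168 0" --pt "116 -211 0" --pt "116 -211 0" --pt "116 -211 0" --twist '[0,0,0,0,0,0,0]'

```text
t: 1.98
eef_pos: [0.5398, 0.0118, 0.2325]
tool_rot: [-179.9, 0.1, -0.8]
ft_force: [0.4, -0.2, 0.2]
grip_width: 0.994
```

```bash
python3 - <<'E'
from h import *
s,p,d=wrist();print(s['eef_pos'],s['tool_rot'])
cv2.imwrite('pics/w1.png',p[:,:,::-1])
# whitish top: plot predicted corners of the carton's top
c=np.array([.5763,.0117]);a=np.radians(-.8);u=np.array([np.cos(a),np.sin(a)]);n=np.array([-u[1],u[0]])
q=np.array([[*(c+i*.06*u+j*.025*n),.075] for i,j in((1,1),(1,-1),(-1,-1),(-1,1))])
px=wpix(s,q);print(px.round())
b=p[:,:,::-1].copy();cv2.polylines(b,[px.astype(np.int32)],True,(0,0,255),1);cv2.imwrite('pics/w1.png',b)
E
```

```text
[0.53980495 0.01178712 0.23254951] [-1.79924933e+02  1.14889406e-01 -8.11516963e-01]
[[292.  92.]
 [343.  92.]
 [341. 208.]
 [293. 208.]]
```

View pics/w1.png

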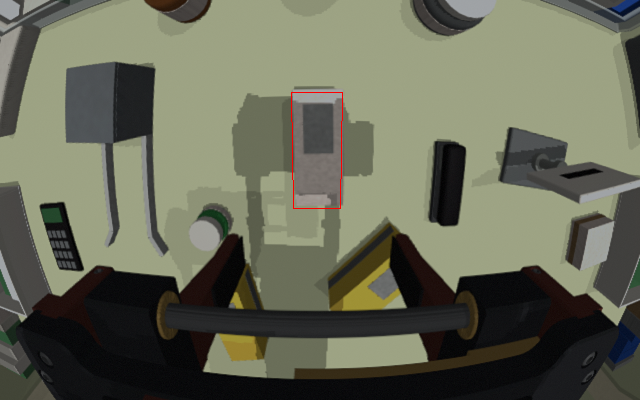

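The outline agrees with the carton at (292–343, 88–208) to within about 3 mm. I'll descend and grip near its near end.

move_arm --fingers '[87,87,87,87,87,87,87]' --pt "0 0 40" --pt "0 0 80" --pt "0 0 120" --pt "0 0 155" --pt "0 0 180" --pt "0 0 189" --pt "0 0 189" --twist '[0,0,0,0,0,0,0]'

```text
t: 2.9
eef_pos: [0.5393, 0.0108, 0.044]
tool_rot: [-179.9, 0.1, -0.9]
ft_force: [0.6, -0.5, 0.8]
grip_width: 0.99
```

move_arm --fingers '[60,40,40,40,40,40,40,40]' --pt "0 0 0" --pt "0 0 0" --pt "0 0 0" --pt "0 0 0" --pt "0 0 0" --pt "0 0 0" --pt "0 0 0" --pt "0 0 0" --twist '[0,0,0,0,0,0,0,0]' --force 40

```text
t: 3.9
eef_pos: [0.5394, 0.0108, 0.0443]
tool_rot: [-179.9, 0.1, -0.9]
ft_force: [-0.6, -0.0, 1.8]
grip_width: 0.571
```

move_arm --fingers '[40,40,40,40,40]' --pt "0 0 -15" --pt "0 0 -35" --pt "0 0 -60" --pt "0 0 -75" --pt "0 0 -75" --twist '[0,0,0,0,0]'

```text
t: 4.53
eef_pos: [0.5404, 0.0107, 0.1213]
tool_rot: [-179.9, -0.1, -0.9]
ft_force: [0.4, 0.1, -2.2]
grip_width: 0.568
```

```bash
python3 - <<'E'
from h import *
go(.4905,.2845,.12,-6.2)
E
```

```text
offset [ -54.3 -273.     1.5] twist 5.3 t 4.53
```

move_arm --fingers '[40,40,40,40,40,40,40,40]' --pt "-8 -40 0" --pt "-16 -85 0" --pt "-26 -130 0" --pt "-36 -180 0" --pt "-46 -230 0" --pt "-54 -273 0" --pt "-54 -273 0" --pt "-54 -273 0" --twist '[0,1,2,3,4,5.3,5.3,5.3]'

```text
t: 5.52
eef_pos: [0.4907, 0.2839, 0.1208]
tool_rot: [-180.0, -0.1, -6.2]
ft_force: [-0.1, 1.3, -1.2]
grip_width: 0.64
```

```bash
python3 - <<'E'
from h import *
s,p,d=wrist();print(s['eef_pos'],s['tool_rot'])
b=p[:,:,::-1].copy();
o=np.array([.573,.2755]);a=np.radians(-6.2);u=np.array([np.cos(a),np.sin(a)]);n=np.array([-u[1],u[0]])
L=lambda x,y,z:[*(o+x*u+y*n),z]
for q in ([L(.028,.04,.094),L(.028,-.04,.094),L(.117,-.04,.094),L(.117,.04,.094)],[L(-.117,.032,.02),L(.028,.032,.02)],[L(-.117,-.032,.02),L(.028,-.032,.02)]):
    px=wpix(s,np.array(q));print(px.round().tolist());cv2.polylines(b,[px.astype(np.int32)],len(q)>2,(0,0,255),1)
cv2.imwrite('pics/w2.png',b)
E
```

```text
[0.49074695 0.28386073 0.12082398] [-1.79970166e+02 -6.69383993e-02 -6.19268929e+00]
[[247.0, 60.0], [387.0, 60.0], [382.0, -70.0], [251.0, -70.0]]
[[281.0, 240.0], [277.0, 72.0]]
[[352.0, 240.0], [357.0, 72.0]]
```

View pics/w2.png

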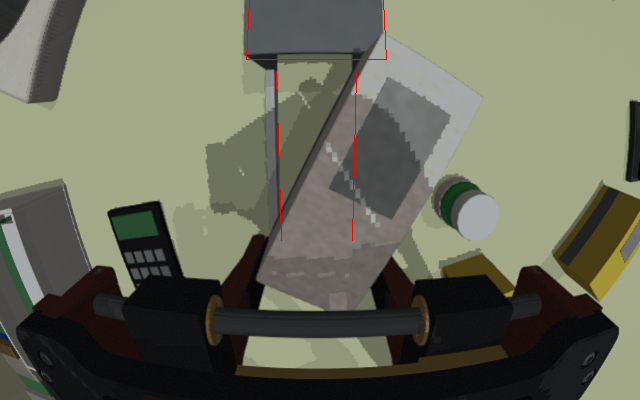

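The carton swung about 28° in the grip during the fast sideways move; the finger opening went from 50 to 56 mm. The lane overlay itself fits to about 2–3 mm. I'll go back slowly to the free spot, set the carton down, and regrip it nearer its middle.

```bash
python3 - <<'E'
from h import *
go(.54,.05,.1213,-6.2)
E
```

```text
offset [ 7.410e+01  2.268e+02 -2.000e-01] twist -0.0 t 5.58
```

move_arm --fingers '[40,40,40,40,40,40,40,40]' --pt "0 2 0" --pt "0 7 0" --pt "0 15 0" --pt "0 26 0" --pt "3 40 0" --pt "8 55 0" --pt "13 70 0" --pt "18 85 0" --twist '[0,0,0,0,0,0,0,0]'

```text
t: 6.58
eef_pos: [0.5, 0.1958, 0.1211]
tool_rot: [-180.0, -0.1, -6.3]
ft_force: [0.8, -0.3, -2.0]
grip_width: 0.64
```

move_arm --fingers '[40,40,40,40,40,40,40,40]' --pt "6 20 0" --pt "12 40 0" --pt "20 60 0" --pt "28 80 0" --pt "36 98 0" --pt "43 114 0" --pt "49 128 0" --pt "52 138 0" --twist '[0,0,0,0,0,0,0,0]'

```text
t: 7.58
eef_pos: [0.5368, 0.0521, 0.121]
tool_rot: [-180.0, -0.1, -6.3]
ft_force: [-0.3, 1.3, -2.1]
grip_width: 0.65
```

move_arm --fingers '[40,40,40,40,40,40,40,40]' --pt "0 0 0" --pt "0 0 6" --pt "0 0 18" --pt "0 0 34" --pt "0 0 50" --pt "0 0 60" --pt "0 0 65" --pt "0 0 65" --twist '[0,0,0,0,0,0,0,0]'

```text
t: 8.57
eef_pos: [0.5368, 0.0521, 0.0558]
tool_rot: [-180.0, -0.1, -6.3]
ft_force: [0.2, 0.1, -1.1]
grip_width: 0.642
```

```bash
python3 - <<'E'
from h import *
s,p,d=wrist();print(s['eef_pos'],s['tool_rot'],s['ft_force'])
p2,d2=env.grab_frame('side')
a=cv2.resize(p2[190:260,240:360,::-1],(600,350),interpolation=cv2.INTER_CUBIC)
b=np.vstack([p[:250,140:540,::-1].repeat(1,0),np.zeros((0,400,3),np.uint8)])
h=np.zeros((600,600,3),np.uint8);h[:350]=a;h[350:,:400]=b;cv2.imwrite('pics/w3.png',h)
E
```

```text
[0.5368298  0.05213713 0.05578391] [-1.79956954e+02 -6.77911699e-02 -6.29070438e+00] [ 0.20692943  0.05451887 -1.10814416]
```

View pics/w3.png

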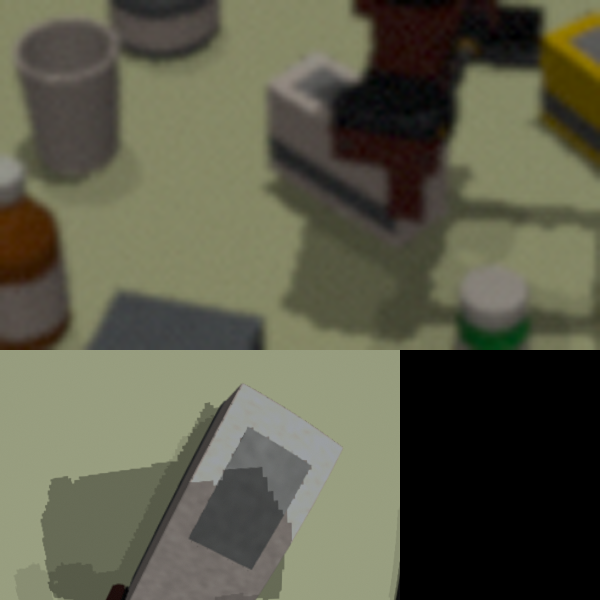

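The carton is still upright, yawed about 28° in the jaws. I'll lower the last 11 mm and release.

move_arm --fingers '[40,40,40,40,40,87,87,87]' --pt "0 0 4" --pt "0 0 8" --pt "0 0 11" --pt "0 0 12" --pt "0 0 12" --pt "0 0 12" --pt "0 0 12" --pt "0 0 12" --twist '[0,0,0,0,0,0,0,0]'

```text
t: 9.68
eef_pos: [0.5374, 0.0522, 0.0447]
tool_rot: [-179.9, -0.2, -6.3]
ft_force: [1.2, -0.5, 0.3]
grip_width: 0.949
```

move_arm --fingers '[87,87,87,87,87,87,87,87]' --pt "0 0 0" --pt "0 0 0" --pt "0 0 -20" --pt "0 0 -60" --pt "0 0 -110" --pt "0 0 -150" --pt "0 0 -180" --pt "0 0 -180" --twist '[0,0,0,0,0,0,0,0]'

```text
t: 10.68
eef_pos: [0.538, 0.0521, 0.2292]
tool_rot: [-179.9, -0.6, -6.3]
ft_force: [-0.6, -0.2, -0.6]
grip_width: 0.998
```

```bash
python3 - <<'E'
from h import *
s,p,d=wrist();print(s['eef_pos'],s['tool_rot'])
p2,d2=env.grab_frame('top');X=cloud('top',d2)
cv2.imwrite('pics/top1.png',p2[:,:,::-1])
b=p[:,:,::-1].copy()
# carton top in wrist depth: project pixels at the height .075
c=env.get_calibration('wrist');E=tool(s)@c['hand_eye'];v,u=np.mgrid[:400,:640];uv=np.c_[u.ravel(),v.ravel()]
G=wray(s,uv,.075);ax=E[:3,2];dep=((G-E[:3,3])@ax).reshape(400,640)
m=((abs(d-dep)<.006)&(v<265)).astype(np.uint8)
k,l,st,ce=cv2.connectedComponentsWithStats(m)
for i in range(1,k):
    if st[i,4]<1500: continue
    w=G[(l==i).ravel()][:,:2].astype(np.float32);r=cv2.minAreaRect(w)
    print(st[i],np.round(r[0],4),np.round(r[1],4),round(r[2],1)); 
    px=wpix(s,np.c_[cv2.boxPoints(r),[.075]*4]);cv2.polylines(b,[px.astype(np.int32)],True,(0,0,255),1)
cv2.imwrite('pics/w4.png',b)
E
```

```text
[0.53803007 0.05208414 0.22916975] [-179.88504822   -0.57284401   -6.29174374]
[ 291   78   96  126 5884] [0.5838 0.0268] [0.051  0.1207] 57.2
```

View pics/w4.png

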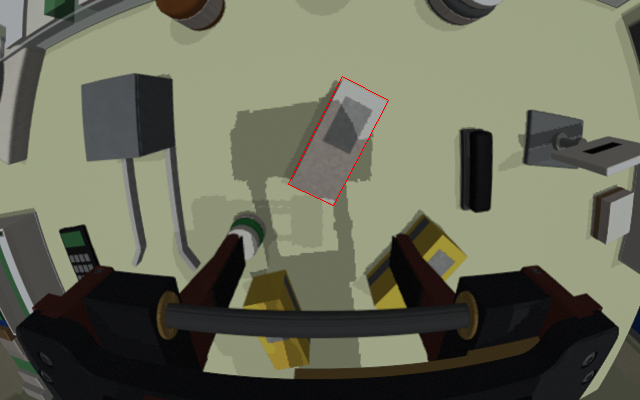

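Now viewed 7 pictures. The red box fits the carton exactly, at (291–387, 78–204): centre (0.584, 0.027), yaw −32.8°. I'll regrip at its centre.

```bash
python3 - <<'E'
from h import *
go(.5838,.0268,.044,-32.8)
E
```

```text
offset [ 48.9  20.1 180.6] twist 26.5 t 10.78
```

move_arm --fingers '[87,87,87,87,87,87,87,87]' --pt "20 8 0" --pt "40 16 0" --pt "49 20 30" --pt "49 20 70" --pt "49 20 115" --pt "49 20 155" --pt "49 20 181" --pt "49 20 181" --twist '[9,18,26.5,26.5,26.5,26.5,26.5,26.5]'

```text
t: 11.78
eef_pos: [0.5807, 0.0269, 0.0388]
tool_rot: [179.9, 0.3, -32.8]
ft_force: [0.1, -0.1, 1.4]
grip_width: 0.995
```

move_arm --fingers '[60,40,40,40,40,40,40]' --pt "0 0 0" --pt "0 0 0" --pt "0 0 0" --pt "0 0 0" --pt "0 0 0" --pt "0 0 0" --pt "0 0 0" --twist '[0,0,0,0,0,0,0]' --force 55

```text
t: 12.65
eef_pos: [0.5812, 0.027, 0.0396]
tool_rot: [179.9, 0.2, -32.8]
ft_force: [-0.2, 0.5, 5.2]
grip_width: 0.569
```

move_arm --fingers '[40,40,40,40,40,40,40]' --pt "0 0 -5" --pt "0 0 -15" --pt "0 0 -30" --pt "0 0 -50" --pt "0 0 -66" --pt "0 0 -75" --pt "0 0 -75" --twist '[0,0,0,0,0,0,0]'

```text
t: 13.52
eef_pos: [0.582, 0.0269, 0.1157]
tool_rot: [180.0, 0.2, -32.8]
ft_force: [-0.3, 0.5, -2.1]
grip_width: 0.564
```

```bash
python3 - <<'E'
from h import *
print(env.get_state()['tool_rot'])
go(.5285,.2803,.1213,-6.2)
E
```

```text
[ 1.79965696e+02  1.51248704e-01 -3.27931589e+01]
offset [-182.2 -184.    -5.2] twist -26.6 t 13.53
```

move_arm --fingers '[40,40,40,40,40,40,40,40]' --pt "-2 -2 -5" --pt "-8 -6 -15" --pt "-20 -14 -25" --pt "-36 -26 -30" --pt "-54 -40 -30" --pt "-72 -56 -30" --pt "-90 -72 -30" --pt "-106 -88 -30" --twist '[-1,-3,-6,-10,-14,-18,-22,-25]'

```text
t: 14.52
eef_pos: [0.5397, 0.1604, 0.1463]
tool_rot: [-179.9, 0.1, -7.5]
ft_force: [-0.4, 0.4, -1.1]
grip_width: 0.566
```

```bash
python3 - <<'E'
from h import *
print(env.get_state()['eef_pos'])
go(.5285,.2803,.146,-6.2)
E
```

```text
[0.53968624 0.16035457 0.14626559]
offset [ -26.7 -117.5    0.5] twist -1.3 t 14.53
```

move_arm --fingers '[40,40,40,40,40,40,40,40]' --pt "-6 -20 0" --pt "-12 -42 0" --pt "-17 -64 0" --pt "-21 -84 0" --pt "-24 -100 0" --pt "-27 -111 0" --pt "-27 -117.5 0" --pt "-27 -117.5 0" --twist '[-0.3,-0.6,-1,-1.3,-1.3,-1.3,-1.3,-1.3]'

```text
t: 15.52
eef_pos: [0.5283, 0.2804, 0.1463]
tool_rot: [-180.0, 0.1, -6.2]
ft_force: [-0.7, 0.1, -1.3]
grip_width: 0.565
```

```bash
python3 - <<'E'
from h import *
s,p,d=wrist();print(s['eef_pos'],s['tool_rot'],s['grip_width'])
b=p[:,:,::-1].copy();
o=np.array([.573,.2755]);a=np.radians(-6.2);u=np.array([np.cos(a),np.sin(a)]);n=np.array([-u[1],u[0]])
L=lambda x,y,z:[*(o+x*u+y*n),z]
for q in ([L(.028,.04,.094),L(.028,-.04,.094),L(.117,-.04,.094),L(.117,.04,.094)],[L(-.117,.032,.02),L(.028,.032,.02)],[L(-.117,-.032,.02),L(.028,-.032,.02)]):
    px=wpix(s,np.array(q));cv2.polylines(b,[px.astype(np.int32)],len(q)>2,(0,0,255),1)
p2,d2=env.grab_frame('top')
c=cv2.resize(p2[160:265,190:290,::-1],None,fx=3,fy=3,interpolation=cv2.INTER_CUBIC)
h=np.zeros((400,720,3),np.uint8);h[:,:420]=b[:,110:530];h[:315,420:]=c;cv2.imwrite('pics/w5.png',h)
E
```

```text
[0.52827264 0.28041325 0.14632327] [-1.79956714e+02  1.48990709e-01 -6.15322344e+00] 0.5654204608710955
```

View pics/w5.png

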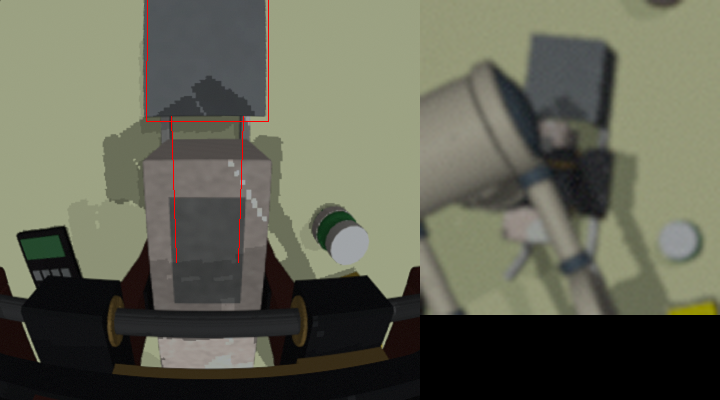

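The carton is square with the lane. Its roof edge is at row 116 against a predicted 121, so the lane is about 3 mm further on, and the sides agree within about 1 mm. I'll lower it.

move_arm --fingers '[40,40,40,40,40,40,40,40]' --pt "0 -1 8" --pt "0 -1 24" --pt "0 -1 44" --pt "0 -1 64" --pt "0 -1 80" --pt "0 -1 93" --pt "0 -1 102" --pt "0 -1 105" --twist '[0,0,0,0,0,0,0,0]'

```text
t: 16.62
eef_pos: [0.5281, 0.281, 0.0409]
tool_rot: [-180.0, 0.2, -6.2]
ft_force: [-0.4, 0.7, -1.5]
grip_width: 0.569
```

```bash
python3 - <<'E'
from h import *
s=env.get_state();print(s['eef_pos'],s['ft_force'],s['moment'],s['grip_width'])
E
```

```text
[0.52809667 0.28096549 0.04088464] [-0.39097012  0.6914436  -1.54729083] [ 0.02279782  0.0061485  -0.02467162] 0.568916927176094
```

move_arm --fingers '[40,40,40,40,40,40,40,40]' --pt "3 0 0.5" --pt "9 0 0.5" --pt "17 0 0.5" --pt "25 0 0.5" --pt "33 0 0.5" --pt "40 0 0.5" --pt "44 0 1" --pt "45 0 1.5" --twist '[0,0,0,0,0,0,0,0]'

```text
t: 17.62
eef_pos: [0.5728, 0.2761, 0.0396]
tool_rot: [-180.0, 0.2, -6.2]
ft_force: [-3.6, 0.2, 3.2]
grip_width: 0.57
```

move_arm --fingers '[72,72,72,72,72,72,72,72]' --pt "0 0 0" --pt "0 0 0" --pt "0 0 0" --pt "-3 0 0" --pt "-12 0 0" --pt "-24 0 0" --pt "-34 0 0" --pt "-34 0 0" --twist '[0,0,0,0,0,0,0,0]'

```text
t: 18.62
eef_pos: [0.5381, 0.2801, 0.0399]
tool_rot: [-180.0, 0.2, -6.2]
ft_force: [0.6, -0.1, 0.4]
grip_width: 0.82
```

move_arm --fingers '[45,40,40,40,40,40]' --pt "0 0 0" --pt "0 0 0" --pt "0 0 0" --pt "0 0 0" --pt "0 0 0" --pt "0 0 0" --twist '[0,0,0,0,0,0]' --force 25

```text
t: 19.38
eef_pos: [0.5383, 0.28, 0.0399]
tool_rot: [-180.0, 0.2, -6.2]
ft_force: [2.1, 0.4, 0.5]
grip_width: 0.569
```

```bash
python3 - <<'E'
from h import *
s=env.get_state();print(s['eef_pos'],s['ft_force'],s['moment'],s['grip_width'])
o=np.array([.576,.2757]);a=np.radians(-6.2);u=np.array([np.cos(a),np.sin(a)]);e=s['eef_pos'][:2]-o;print('lane',e@u,e@[-u[1],u[0]])
E
```

```text
[0.53829886 0.27998151 0.0399284 ] [2.09950319 0.43140604 0.46397378] [-0.04637842 -0.07921289  0.02199024] 0.5693366512708465
lane -0.03794302537789072 0.00018476424084361287
```

move_arm --fingers '[40,40,40,40,40,40,40,40]' --pt "4 0 0" --pt "10 0 0" --pt "17 0 0" --pt "24 0 0" --pt "31 0 0" --pt "37 0 0" --pt "42 0 0" --pt "44 0 0" --twist '[0,0,0,0,0,0,0,0]'

```text
t: 20.38
eef_pos: [0.5823, 0.2752, 0.0399]
tool_rot: [-180.0, 0.2, -6.2]
ft_force: [-2.3, -0.6, 3.4]
grip_width: 0.565
```

move_arm --fingers '[40,40,40]' --pt "2 0 0" --pt "4 0 0" --pt "4 0 0" --twist '[0,0,0]'

```text
t: 20.75
eef_pos: [0.5865, 0.2748, 0.0399]
tool_rot: [-180.0, 0.2, -6.2]
ft_force: [-1.7, -0.5, 2.4]
grip_width: 0.568
```

move_arm --fingers '[40,40,40]' --pt "1 0 0" --pt "3 0 0" --pt "3 0 0" --twist '[0,0,0]'

```text
t: 21.12
eef_pos: [0.5872, 0.2747, 0.0401]
tool_rot: [180.0, 0.5, -6.1]
ft_force: [-13.3, 0.0, 7.9]
grip_width: 0.569
```

Contact at the stop: 13 N after 49 mm, about as expected. I'll open the fingers, back off and rise to check.

move_arm --fingers '[72,72,72,72,72,72,72,72]' --pt "0 0 0" --pt "0 0 0" --pt "0 0 0" --pt "-10 0 0" --pt "-30 0 -10" --pt "-60 0 -50" --pt "-70 0 -100" --pt "-70 0 -150" --twist '[0,0,0,0,0,0,0,0]'

```text
t: 22.12
eef_pos: [0.5174, 0.2823, 0.1922]
tool_rot: [180.0, 0.5, -6.1]
ft_force: [0.4, 0.8, 0.6]
grip_width: 0.819
```

```bash
python3 - <<'E'
from h import *
s,p,d=wrist();print(s['eef_pos'],s['tool_rot'])
c=env.get_calibration('wrist');E=tool(s)@c['hand_eye'];v,u=np.mgrid[:400,:640];uv=np.c_[u.ravel(),v.ravel()]
b=p[:,:,::-1].copy()
for z,nm in((.075,'carton'),(.094,'roof')):
    G=wray(s,uv,z);dep=((G-E[:3,3])@E[:3,2]).reshape(400,640)
    m=((abs(d-dep)<.006)&(v<290)&(abs(u-320)<120)).astype(np.uint8)
    k,l,st,ce=cv2.connectedComponentsWithStats(m)
    for i in range(1,k):
        if st[i,4]<800: continue
        w=G[(l==i).ravel()][:,:2].astype(np.float32);r=cv2.minAreaRect(w)
        print(nm,st[i],np.round(r[0],4),np.round(r[1],4),round(r[2],1)); 
        px=wpix(s,np.c_[cv2.boxPoints(r),[z]*4]);cv2.polylines(b,[px.astype(np.int32)],True,(0,0,255),1)
cv2.imwrite('pics/w6.png',b)
E
```

```text
[0.51735673 0.28231148 0.19221864] [179.98737712   0.45576418  -6.07173137]
carton [ 288  100   59   46 2644] [0.5844 0.2756] [0.0501 0.0394] 83.9
roof [  265     0   102   101 10049] [0.646 0.27 ] [0.0804 0.0849] 83.8
```

View pics/w6.png

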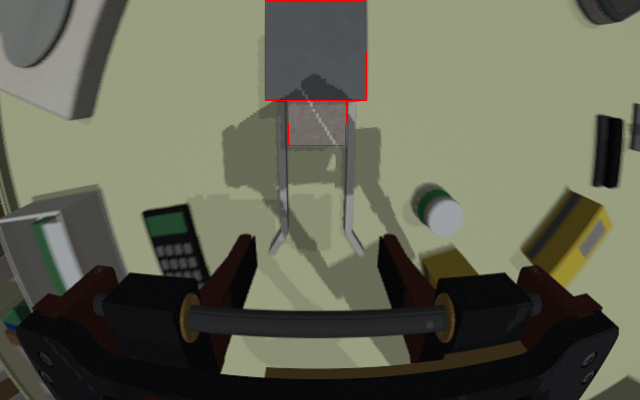

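The carton protrudes 39.4 mm from under the roof (40 mm nominal) and is square at 83.9° against the roof's 83.8°. To be sure it is home, I'll nudge it from behind with closed fingers.

move_arm --fingers '[20,0,0,0,0,0,0,0]' --pt "0 0 10" --pt "0 0 40" --pt "0 0 80" --pt "0 0 120" --pt "0 0 147" --pt "10 0 147" --pt "22 0 147" --pt "29 0 147" --twist '[0,0,0,0,0,0,0,0]'

```text
t: 23.18
eef_pos: [0.5507, 0.2809, 0.0557]
tool_rot: [-179.6, -0.3, -6.1]
ft_force: [0.0, -0.6, -0.1]
grip_width: 0.007
```

move_arm --fingers '[0,0,0,0]' --pt "2 0 0" --pt "4 0 0" --pt "6 0 0" --pt "8 0 0" --twist '[0,0,0,0]'

```text
t: 23.68
eef_pos: [0.5533, 0.2809, 0.0565]
tool_rot: [-179.7, 0.4, -6.0]
ft_force: [-28.5, -0.7, 14.0]
grip_width: 0.004
```

28 N against something solid with under 1 mm of movement, so the carton is home. I'll retreat and cross to the sign.

move_arm --fingers '[0,0,0,10,30,50,60,60]' --pt "-10 0 0" --pt "-25 0 -2" --pt "-30 0 -30" --pt "-30 0 -80" --pt "-30 0 -130" --pt "-30 0 -180" --pt "-30 0 -205" --pt "-30 0 -205" --twist '[0,0,0,0,0,0,0,0]'

```text
t: 24.68
eef_pos: [0.5254, 0.2831, 0.2649]
tool_rot: [-179.5, 0.1, -6.0]
ft_force: [0.5, -0.1, 0.4]
grip_width: 0.527
```

```bash
python3 - <<'E'
from h import *
s=env.get_state();print(s['joint_positions'].round(1),s['eef_pos'])
go(.556,-.308,.26,-81.4)
E
```

```text
[ 24.8   5.1  67.5   0.5 107.3 120.9] [0.52542488 0.28306914 0.26491451]
offset [ 9.240e+01  5.846e+02 -3.000e-01] twist 75.4 t 24.68
```

move_arm --fingers '[60,60,60,60,60,60,60,60]' --pt "8 50 0" --pt "16 100 0" --pt "24 150 0" --pt "32 200 0" --pt "40 250 0" --pt "48 300 0" --pt "56 350 0" --pt "64 400 0" --twist '[2,5,9,13,18,24,30,36]'

```text
t: 25.68
eef_pos: [0.5465, -0.1228, 0.259]
tool_rot: [-179.7, 0.5, -42.2]
ft_force: [-0.4, 0.4, -0.1]
grip_width: 0.682
```

```bash
python3 - <<'E'
from h import *
s=env.get_state();print(s['joint_positions'].round(1),s['eef_pos'])
go(.556,-.308,.26,-81.4)
E
```

```text
[-16.4  -0.3  73.6   0.5 107.  115.9] [ 0.54646222 -0.12278843  0.25904149]
offset [131.5 130.8  -2.7] twist 39.2 t 25.68
```

move_arm --fingers '[60,60,60,60,60,60,60]' --pt "30 30 0" --pt "60 60 0" --pt "90 90 0" --pt "115 115 0" --pt "131 131 -3" --pt "131 131 -3" --pt "131 131 -3" --twist '[8,16,24,32,39,39,39]'

```text
t: 26.55
eef_pos: [0.5554, -0.3069, 0.2591]
tool_rot: [179.8, 0.6, -81.1]
ft_force: [-0.2, 0.4, 0.1]
grip_width: 0.685
```

```bash
python3 - <<'E'
from h import *
s,p,d=wrist();print(s['eef_pos'],s['tool_rot'],s['joint_positions'].round(1))
c=env.get_calibration('wrist');E=tool(s)@c['hand_eye'];v,u=np.mgrid[:400,:640];uv=np.c_[u.ravel(),v.ravel()]
b=p[:,:,::-1].copy()
for z,nm in((.165,'signtop'),(.012,'stand')):
    G=wray(s,uv,z);dep=((G-E[:3,3])@E[:3,2]).reshape(400,640)
    m=((abs(d-dep)<.004)&(v<265)).astype(np.uint8)
    k,l,st,ce=cv2.connectedComponentsWithStats(m)
    for i in range(1,k):
        if st[i,4]<300: continue
        w=G[(l==i).ravel()][:,:2].astype(np.float32);r=cv2.minAreaRect(w)
        print(nm,st[i],np.round(r[0],4),np.round(r[1],4),round(r[2],1)); 
        px=wpix(s,np.c_[cv2.boxPoints(r),[z]*4]);cv2.polylines(b,[px.astype(np.int32)],True,(0,0,255),1)
cv2.imwrite('pics/w7.png',b)
E
```

```text
[ 0.55536102 -0.30689732  0.25910961] [179.82355244   0.64431245 -81.05794296] [-32.2  11.6  60.9   0.4 108.  139. ]
signtop [ 305  120   12  145 1663] [ 0.5616 -0.3129] [0.0093 0.1265] 8.8
stand [139   0  22 169 530] [ 0.81   -0.3941] [0.2454 0.007 ] 89.8
stand [ 274  113   36   93 1867] [ 0.5902 -0.3118] [0.0412 0.123 ] 5.3
stand [ 317  117   38   95 2147] [ 0.5315 -0.3131] [0.0475 0.1265] 8.9
```

View pics/w7.png

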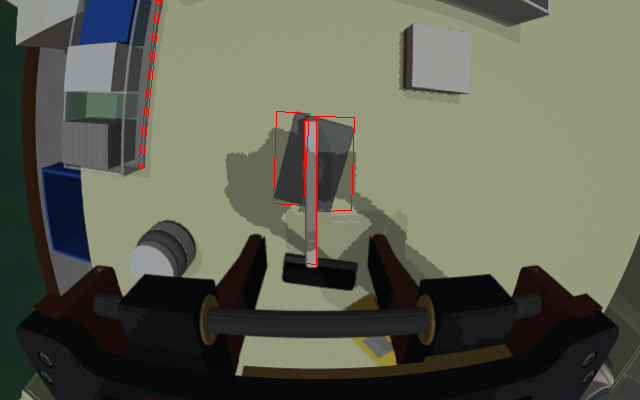

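```bash
python3 - <<'E'
from h import *
s,p,d=wrist()
c=env.get_calibration('wrist');E=tool(s)@c['hand_eye'];v,u=np.mgrid[:400,:640];uv=np.c_[u.ravel(),v.ravel()]
for z,nm,vm in((.165,'sign',285),(.012,'stand',225)):
    G=wray(s,uv,z);dep=((G-E[:3,3])@E[:3,2]).reshape(400,640)
    m=((abs(d-dep)<.0045)&(v<vm)&(v>105)&(u>265)&(u<365)).astype(np.uint8)
    m=cv2.morphologyEx(m,cv2.MORPH_OPEN,np.ones((3,3),np.uint8))
    w=G[(m>0).ravel()][:,:2].astype(np.float32);r=cv2.minAreaRect(w);print(nm,len(w),np.round(r[0],4),np.round(r[1],4),round(r[2],2))
go(.5605,-.3115,.146,-81.2)
E
```

```text
sign 1650 [ 0.5615 -0.3115] [0.0091 0.1288] 8.86
stand 4001 [ 0.5608 -0.3114] [0.1206 0.0808] 83.7
offset [  6.8  -4.4 113.9] twist 0.1 t 26.65
```

Sign: axis at (0.561, −0.3115), normal at 8.9°. The stand is at −6.3° yaw, so the turn needed is +165° (counter-clockwise, which is negative twist). I'll descend astride the plate and grip gently.

move_arm --fingers '[60,60,60,60,60,60,60]' --pt "7 -5 10" --pt "7 -5 40" --pt "7 -5 70" --pt "7 -5 95" --pt "7 -5 110" --pt "7 -5 114" --pt "7 -5 114" --twist '[0,0,0,0,0,0,0]'

```text
t: 27.52
eef_pos: [0.5614, -0.3117, 0.1465]
tool_rot: [179.9, 0.6, -81.0]
ft_force: [-0.2, -0.5, -0.7]
grip_width: 0.682
```

move_arm --fingers '[40,25,15,5,5,5,5,5]' --pt "0 0 0" --pt "0 0 0" --pt "0 0 0" --pt "0 0 0" --pt "0 0 0" --pt "0 0 0" --pt "0 0 0" --pt "0 0 0" --twist '[0,0,0,0,0,0,0,0]' --force 12

```text
t: 28.52
eef_pos: [0.5608, -0.3118, 0.1465]
tool_rot: [179.8, 0.6, -81.1]
ft_force: [-5.3, -0.5, 1.0]
grip_width: 0.114
```

move_arm --fingers '[5,5,5,5,5,5,5,5]' --pt "0 0 0" --pt "0 0 0" --pt "0 0 0" --pt "0 0 0" --pt "0 0 0" --pt "0 0 0" --pt "0 0 0" --pt "0 0 0" --twist '[-4,-10,-17,-24,-31,-38,-45,-50]'

```text
t: 29.52
eef_pos: [0.5612, -0.3116, 0.1464]
tool_rot: [-179.6, 0.5, -30.9]
ft_force: [-1.3, 1.2, 1.1]
grip_width: 0.116
```

move_arm --fingers '[5,5,5,5,5,5,5,5]' --pt "0 0 0" --pt "0 0 0" --pt "0 0 0" --pt "0 0 0" --pt "0 0 0" --pt "0 0 0" --pt "0 0 0" --pt "0 0 0" --twist '[-5,-12,-20,-28,-36,-44,-52,-58]'

```text
t: 30.52
eef_pos: [0.5613, -0.311, 0.1464]
tool_rot: [-179.4, -0.1, 27.4]
ft_force: [-2.9, 2.5, 0.6]
grip_width: 0.112
```

```bash
python3 - <<'E'
from h import *
print(env.get_state()['joint_positions'].round(1))
go(.561,-.3115,.146,83.7)
E
```

```text
[-32.2  12.1  71.8   0.4  96.6  30.4]
offset [-0.5  0.3  0.4] twist -56.3 t 30.52
```

move_arm --fingers '[5,5,5,5,5,5,5,5]' --pt "0 0 0" --pt "0 0 0" --pt "0 0 0" --pt "0 0 0" --pt "0 0 0" --pt "0 0 0" --pt "0 0 0" --pt "0 0 0" --twist '[-8,-16,-24,-32,-40,-48,-54,-56.3]'

```text
t: 31.52
eef_pos: [0.5608, -0.3106, 0.1464]
tool_rot: [-179.6, -0.6, 83.8]
ft_force: [-5.8, 2.9, 1.8]
grip_width: 0.117
```

move_arm --fingers '[5,5,25,45,60,60,60,60]' --pt "0 0 0" --pt "0 0 0" --pt "0 0 0" --pt "0 0 0" --pt "0 0 0" --pt "0 0 -40" --pt "0 0 -90" --pt "0 0 -114" --twist '[0,0,0,0,0,0,0,0]'

```text
t: 32.52
eef_pos: [0.562, -0.3122, 0.2643]
tool_rot: [-179.9, -0.5, 83.8]
ft_force: [-0.6, -0.0, 0.1]
grip_width: 0.684
```

```bash
python3 - <<'E'
from h import *
s,p,d=wrist();print(s['eef_pos'],s['tool_rot'])
c=env.get_calibration('wrist');E=tool(s)@c['hand_eye'];v,u=np.mgrid[:400,:640];uv=np.c_[u.ravel(),v.ravel()]
for z,nm,vm in((.165,'sign',285),(.012,'stand',225)):
    G=wray(s,uv,z);dep=((G-E[:3,3])@E[:3,2]).reshape(400,640)
    m=((abs(d-dep)<.0045)&(v<vm)&(v>105)&(u>265)&(u<365)).astype(np.uint8)
    m=cv2.morphologyEx(m,cv2.MORPH_OPEN,np.ones((3,3),np.uint8))
    w=G[(m>0).ravel()][:,:2].astype(np.float32);r=cv2.minAreaRect(w);print(nm,len(w),np.round(r[0],4),np.round(r[1],4),round(r[2],2))
p2,_=env.grab_frame('side')
h=np.zeros((570,640,3),np.uint8);h[:250]=p[:250,:,::-1];h[250:]=cv2.resize(p2[110:290:,220:580,::-1],(640,320),interpolation=cv2.INTER_CUBIC);cv2.imwrite('pics/w8.png',h)
E
```

```text
[ 0.56198336 -0.31215297  0.26434244] [-179.8967508    -0.48198474   83.81693072]
sign 1665 [ 0.5608 -0.3103] [0.1284 0.0098] 83.41
stand 4004 [ 0.5609 -0.3107] [0.1192 0.0801] 83.58
```

View pics/w8.png

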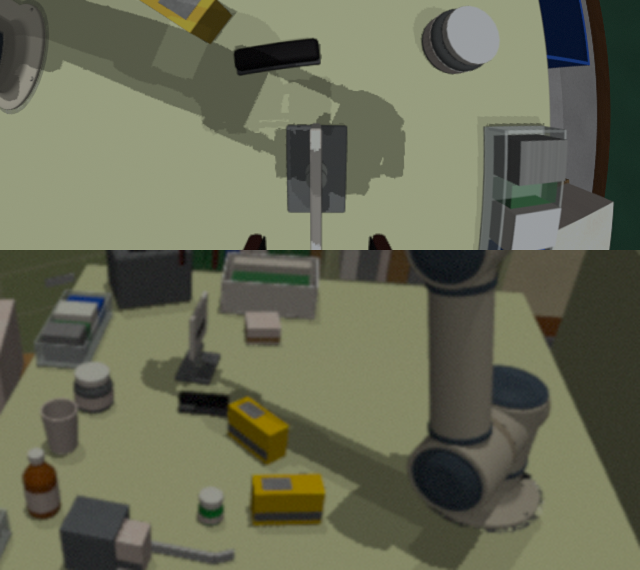

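Sign and foot are square within 0.2° (83.4° against 83.6°). The carton is in the lane at (130,540) in the picture. In earlier views the side facing away from the robot carried the level bar, so the cross did start towards the robot and now looks away. The gripper is clear, so I'll hand in.

```bash
python3 -c "
from station import env
s=env.get_state();print(s['t'],s['ft_force']);print(env.sign_off())"
```

```text
32.625 [-0.17248843 -0.2972066  -0.23124661]
the job is handed in; nothing more can be done
None
```

The carton is fully home in the hand-over lane, and the sign is turned half a turn with the cross to the collecting side. I handed the job in at about 33 s of the 72 s limit.

- **Carton:** It swung about 28° in the grip on the first fast sideways move, so I set it down, regripped it at its centre and moved more slowly. I lowered it between the rails and slid it in until it met the stop. A push from behind met a solid 28 N with less than 1 mm of movement. It sticks out 39.4 mm from under the roof (40 mm nominal), upright and square with the lane.
- **Sign:** I turned it 165° by its bare top edge. It now measures 0.2° off square with its foot. I didn't look straight at the cross after turning. That it faces away rests on an early view, where the side away from the robot seemed to show the level bar, and on the measured turn.
- **Other things:** I touched none of them on purpose, and the last side view showed the ones in frame standing where they were. I didn't measure their positions again. The highest wrist force I read was about 32 N, under the 120 N limit.

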